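# Re-index the marking jig and dot the stained block

### The job

On the marking jig, pull the red detent pin up out of the index bar, slide the blue carriage along the bar until its marker stands over the reddish-brown stained block, and push the pin fully home there so that the carriage is locked. Then press the yellow marker plunger right down to its stop and let it spring back up, so that the stained block gets its dot. Never press the marker down anywhere else, and leave the blocks in their nests and the things around the jig where they are.

Things in the scene. Friction and masses are not known exactly. Their poses are not given: they have to be found in the camera images.
- jig: Marking jig, fixed to the bench: plywood base 200 (x) x 280 (y) x 12 mm, origin at the centre of its underside. At own x = +75 mm an aluminium index bar runs along y, 40 wide, top 34 mm over the bench, with three vertical 14 mm holes at own y = -90, 0, +90 mm. At x = -35, y = -90 and +90 mm two shallow nests (fences up to 19 mm over the bench) hold one block each.
- carriage_arm (a point): Top of the blue carriage's arm, at its middle (y) and own jig x = +20 mm, 62 mm over the bench. Along the jig's axes from this point: flat arm x -63 to +31, y -17 to +17, 14 mm thick; saddle on the bar x +27 to +83, y -28 to +28 mm; marker barrel (diameter 36, up to 87 mm over the bench) at x -55; pin at x +55. Side faces of arm and saddle can be pushed.
- carriage (a joint): Slide of the blue carriage along the index bar, in m, along the jig's own +y. 0 = middle hole (start, pinned); the other holes are at -0.090 and +0.090; end stops at -0.108 and +0.108. When the pin is up it slides with about 3 N of friction and stays where it is left.
- pin (a joint): Vertical travel of the captive red-headed pin, in m: 0 = home, locked in a hole; grows upward to a stop at 0.026. A ball detent resists with about 5 to 8 N either way: pulled past 0.008 the pin goes on to 0.016 or more and stays up, clear of the bar; below 0.008 it snaps home. Within 4 mm of a hole a push of 10 N or more centres the carriage; over 6 mm off, its round nose stops on the bar at 0.012.
- pin_top (a point): Centre of the top of the red pin head, 110 mm over the bench when home; moves with pin and carriage. The head is a mushroom of diameter 34 mm, its rim 3 to 18 mm below this point, on a neck of diameter 20 mm down to 28 mm below it. Under that stands a steel sleeve of diameter 26 mm on the saddle, its top 81 mm over the bench.
- plunger (a joint): Stroke of the yellow marker plunger, in m: 0 = up, 0.020 = bottomed on its stop. Springs back by itself; takes about 4 N to start and 10 N at the bottom.
- marker_top (a point): Centre of the top of the yellow plunger cap (round, diameter 40 mm), on the marker's vertical axis, 121 mm above the bench when up. Moves with carriage and plunger.
- stained_block: Reddish-brown stained wood block 38 x 120 x 19 mm, the one to be marked; lies in one of the two nests (which one varies), long side along the jig's x. Origin at the centre of its underside, 12 mm above the bench; own y along its length.
- pale_block: Pale wood block 40 x 120 x 18 mm in the other nest; not to be marked. Origin at the centre of its underside; own y along its length.
- tape_roll: Roll of masking tape lying flat, diameter 105, 25 mm high; origin at the centre of its underside. Bystander.
- offcut: Pale offcut 50 x 110 x 18 mm lying flat; origin at the centre of its underside. Bystander.
- tape_measure: Grey pocket tape measure standing up, 36 x 83 x 66 mm; origin at the centre of its underside. Bystander.

How it is judged:
On the way, in this order (a step that is already met when the one before it is completed fails the run):
1. the pin is pulled up past its detent, clear of the bar (value of joint pin above 0.0135 m), for 0.1 s.
2. the carriage stands over the stained block and the pin is home in that hole (value of joint pin below 0.003 m and horizontal distance between marker_top and stained_block below 0.015 m), for 0.2 s.
3. the plunger is pressed to its stop over the stained block with the pin home (all of step 2 and value of joint plunger above 0.0185 m), for 0.1 s.
At the end, for the whole second after the job is handed in: The pin is home (within 3 mm of its seat) in the hole at the stained block, the marker axis is within 15 mm of the middle of that block, the plunger has been bottomed there and is up again (within 2 mm), and both blocks lie flat in their nests, at rest (all of step 2 and value of joint plunger below 0.002 m and linear speed of stained_block below 0.02 m/s and height (world z) of each of stained_block, pale_block below 0.016 m); the robot touches nothing.
It fails at once if the marker is pressed down (more than 15 mm) away from the stained block (value of joint plunger above 0.015 m and horizontal distance between marker_top and stained_block above 0.02 m).
It fails at once if a block is shifted more than 15 mm (distance of any of stained_block, pale_block from where it was at the start of the episode above 0.015 m).
It fails at once if a bystander is shifted more than 30 mm (distance of any of tape_roll, offcut, tape_measure from where it was at the start of the episode above 0.03 m).
It also fails if it takes over 59 s, if anything falls off the work surface, if the arm or the gripper's body presses on something with over 40 N, if the wrist force passes 120 N, or if a joint passes its speed limit or range.

### The arm

A 6-joint arm with a two-finger parallel gripper is mounted at the origin on a cart in front of the work surface, level with it; the furniture and walls round the work are solid. World frame = base frame: x ahead of the robot, y to its left, z up, the work surface at z = 0. Lengths are in m, angles in rad, forces in N, time in s.
With the tool pointing down it reaches from about 0.225 to 0.875 m from the base axis. Payload 3.4 kg.
Tool frame: the origin (TCP) lies midway between the tips of the shut fingers; the grasp point (between the pads) lies 19 mm behind it (manip.pinch_z is the distance from the TCP to the grasp point, in m); z points along the fingers, y is the line along which they close (so a half turn about z gives the same grasp; the last joint's range is limited). The gripper opens to 85 mm and grips with 20 to 120 N. Pads are 22 mm wide; open, the fingers measure 114 mm over their backs; the gripper's body (76 mm by 85 mm) begins 54 mm behind the grasp point. The pads swing forward as they close: fully open they stand 13 mm farther back than shut.
Start: joints at [-1.225, 0.276, 1.505, -0, 1.361, -0.121], TCP at [0.259, -0.514, 0.231] pointing down, gripper open.
Joint ranges: [-2.89, 2.89], [-0.75, 2.08], [0.22, 2.7], [-1.18, 4.32], [0.11, 2.71], [-2.7, 2.7]. Speed limits (rad/s): [2.57, 2.57, 3.14, 3.14, 3.14, 3.14].

### API

Orientations are given as a unit quaternion [w, x, y, z].
In Python, from rig import manip gives the robot as it stands.
- The arm moves only by the tool carry_out, never from a script. Its arguments are lists of equal length, an entry for each row: "delta_pos": the shift along the tool's x, y, z scaled (see below), a list of three; "turn": the turn, a rotation vector about the tool's x, y, z scaled (see below), a list of three; "claw": the closure, from -1 (fully open) to 1 (shut). A call has 1 to 12 rows; each row is the pose to reach, as a shift and turn from the pose commanded when the call began, along the tool's axes at that moment; what a row does not reach only later rows make up. The controller multiplies each number of a shift by 400 mm and each number of a turn by 30 degrees. A row lasts 1/10 s, in which the tool goes at most 50 mm and 8.59 degrees, less where a joint would pass 70% of its speed; a pose out of reach is approached as far as the arm can. A call with a number of a shift or a turn outside -1 to 1 is refused whole. A call with a gripper value outside its range is refused whole. The fingers move at their own pace and stop on an object; "force" is the grip in N (left out, the last holds). Time passes only in rows, so rows that repeat a pose let the fingers close. It gives the time, the measured TCP pose, the force, the opening and the grip force at its end, in the units of the state.
- manip.get_state(): the state, without advancing time (a new reading comes with each control period).
- manip.get_image(name): name is "side" or "top"; returns a dict with "image" (480x640x3 uint8, red, green, blue), "z_map" (480x640 float32, m along the optical axis (not along the pixel's ray), 0 where there is no reading), "fx", "fy", "cx", "cy" (pixels), "world_to_cam" (4x4, takes a point from world to camera coordinates). Camera axes: x right, y down, z forward; pixel columns grow to the right and rows downward; lengths in m; the calibration is good to about 2 mm. A picture is of the moment at which its call begins.
- manip.sign_off(): hands the job in; it is judged then, once.
Trained networks look in the newest picture that a camera, given by its name, has taken for a name from the list of things; names that differ only in an ending like _2 or _b are one class to them, and where a whole thing is asked for, a point or a joint stands for the part that bears it (a point fixed in the world has none). Each returns a list of dicts, best first, with "score" (0 to 1); they miss things now and then, are a little off and sometimes report something else, mostly with a low value. They report only what shows in the picture. A call takes as long as a camera call.
- manip.spot_in(camera, query): "point" ([x, y, z] in m, in world coordinates, good to about 4 mm: the middle of the surface that is visible of it).
- manip.place_of(camera, query): "point" ([x, y, z] in m, in world coordinates, good to about 4 mm: a listed point, or the origin of a listed thing).
The state is a dict: "clock": time; "qpos": joint angles; "qd": joint speeds; "effort": joint torques, N m; "position": TCP position; "ee_rot": TCP orientation; "contact_force": force on the tool from outside, world axes, zero at the start; "moment": the same for the moment, N m; "width": finger opening in m; "gripper_force": force on a finger pad.
Only numpy, scipy, OpenCV 4.12 (cv2) and the standard library are available. Lean on these libraries where they do the work, as an engineer would, in place of code of your own. Each camera call takes 0.05 s, during which the arm holds its last target. There are 200 camera calls.

## Working session

There is one attempt and no reset: what is moved stays moved. The work goes in short steps, Python scripts to look and compute and a tool call to move; the robot and the scene stay as the last step left them, time stands still between calls to the robot, and variables do not carry over. Pictures are saved under pics/ and viewed, at most 10 in all, crops included, and the job is handed in when it is done.

Besides the shell and the picture viewer there is one more tool, called after ">>>" in YAML: its name, and indented under it one key for each argument. carry_out: Moves the arm, as the interface text tells. Shifts and turns lie within -1 to 1; 1 stands for 400 mm of shift or 30 degrees of turn. Its arguments: {"type":"object","properties":{"delta_pos":{"type":"array","items":{"type":"array","items":{"type":"number","minimum":-1,"maximum":1}}},"turn":{"type":"array","items":{"type":"array","items":{"type":"number","minimum":-1,"maximum":1}}},"claw":{"type":"array","items":{"type":"number"}},"force":{"type":"number"}},"required":["delta_pos","turn","claw"]}

```bash
mkdir -p pics
cat > h.py <<'E'
from rig import manip
import numpy as np, cv2
def snap(cam,fn):
    d=manip.get_image(cam); cv2.imwrite('pics/'+fn,d['image'][:,:,::-1]); return d
def px(d,p):
    c=d['world_to_cam']@np.r_[p,1]; return (d['fx']*c[0]/c[2]+d['cx'],d['fy']*c[1]/c[2]+d['cy'])
E
python3 - <<'E'
from h import *
for cam in ['top','side']:
    d=snap(cam,cam+'0.png')
    for q in ['jig','carriage_arm','pin_top','marker_top','stained_block','pale_block','tape_roll','offcut','tape_measure']:
        for r in manip.place_of(cam,q)[:2]:
            print(cam,q,np.round(r['point'],4),round(r['score'],2),np.round(px(d,r['point'])))
s=manip.get_state();print(s['position'],s['ee_rot'],s['width'],s['clock'])
E
```

```text
top jig [ 0.5106 -0.1513 -0.0013] 0.8 [380. 273.]
top carriage_arm [ 0.5296 -0.1535  0.0598] 0.71 [384. 263.]
top pin_top [ 0.5855 -0.1669  0.1127] 0.53 [394. 231.]
top marker_top [ 0.4703 -0.1449  0.1161] 0.8 [382. 295.]
top stained_block [ 0.5851 -0.1656  0.1123] 0.37 [393. 231.]
top stained_block [ 0.5281 -0.1537  0.0595] 0.25 [384. 264.]
top pale_block [ 0.4632 -0.2334  0.0118] 0.96 [422. 297.]
top pale_block [ 0.5081 -0.151  -0.0012] 0.32 [379. 274.]
top tape_roll [ 0.3826  0.1329 -0.0029] 0.69 [240. 335.]
top offcut [ 0.7422 -0.0861 -0.0027] 0.88 [347. 161.]
top tape_measure [ 0.7724 -0.2006 -0.0012] 0.72 [403. 146.]
side carriage_arm [ 0.5272 -0.154   0.0593] 0.92 [353. 238.]
side pin_top [ 0.5858 -0.1622  0.11  ] 0.7 [328. 210.]
side marker_top [ 0.4709 -0.1482  0.1253] 0.74 [380. 214.]
side stained_block [ 0.488  -0.0603  0.0078] 0.78 [357. 284.]
side pale_block [ 0.4606 -0.2343  0.0122] 0.81 [392. 246.]
side tape_roll [ 0.3827  0.132  -0.    ] 0.9 [384. 357.]
side offcut [ 0.7398 -0.0885 -0.0028] 0.87 [249. 261.]
side tape_measure [ 7.709e-01 -2.012e-01 -2.000e-04] 0.66 [259. 236.]
side tape_measure [ 0.7403 -0.0899 -0.0029] 0.2 [249. 261.]
[ 0.25877038 -0.51351115  0.23133584] [5.60191772e-05 9.72884154e-01 2.31292931e-01 5.29436989e-06] 0.08543765055584322 1.0
```

View pics/top0.png

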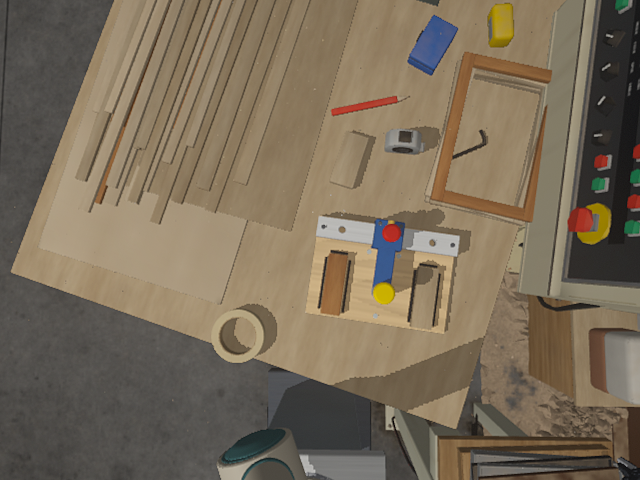

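View pics/side0.png

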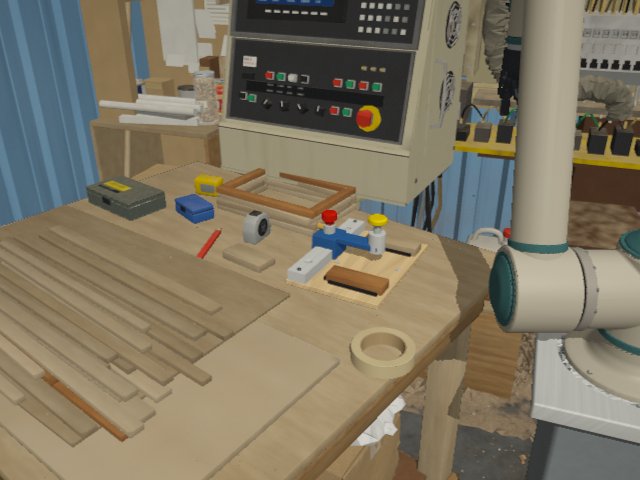

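The top view shows the stained block at (335,283), the +y nest, and the pale block at (425,295). The pin head is at (391,232) and the yellow cap at (383,293). The side view agrees. Jig yaw is about -8.6°, and the carriage has to go to +0.090.

>>> carry_out:
  delta_pos:
    - [1,-0.41,0]
    - [1,-0.41,0]
    - [1,-0.41,0]
    - [1,-0.41,0]
    - [1,-0.41,0]
    - [1,-0.41,0]
    - [1,-0.41,0]
    - [1,-0.41,0]
    - [1,-0.41,0]
    - [1,-0.41,0]
    - [1,-0.41,0]
  turn:
    - [0,0,1]
    - [0,0,1]
    - [0,0,1]
    - [0,0,1]
    - [0,0,1]
    - [0,0,1]
    - [0,0,1]
    - [0,0,1]
    - [0,0,1]
    - [0,0,1]
    - [0,0,1]
  claw: [-1,-1,-1,-1,-1,-1,-1,-1,-1,-1,-1]
  force: 60

```text
clock: 2.1
position: [0.5425, -0.1863, 0.2311]
ee_rot: [0.0, 1.0, -0.027, -0.0]
contact_force: [-0.5, -0.4, 0.8]
width: 0.0854
gripper_force: 0.0
```

```bash
cat >> h.py <<'E'
from scipy.spatial.transform import Rotation as R
def go(t,yaw=-8.6):
    s=manip.get_state(); q=s['ee_rot']; M=R.from_quat([q[1],q[2],q[3],q[0]])
    print('pos',np.round(s['position'],4),'clk',s['clock'],'w',s['width'],'F',np.round(s['contact_force'],1),'tilt',np.round(M.as_matrix()[:,2],3))
    print('delta',np.round(M.inv().apply(np.array(t)-s['position'])/.4,4))
    D=R.from_euler('z',yaw,degrees=True)*R.from_quat([1,0,0,0])
    print('turn',np.round((M.inv()*D).as_rotvec(degrees=True)/30,3))
E
python3 - <<'E'
from h import *
go([.5855,-.164,.16])
E
```

```text
pos [ 0.5425 -0.1863  0.2311] clk 2.1 w 0.08539271154003258 F [-0.5 -0.4  0.8] tilt [-0.001 -0.001 -1.   ]
delta [ 0.1045 -0.0617  0.1777]
turn [0.001 0.001 0.183]
```

>>> carry_out:
  delta_pos:
    - [0.1045,-0.0617,0.1]
    - [0.1045,-0.0617,0.177]
    - [0.1045,-0.0617,0.177]
    - [0.1045,-0.0617,0.177]
    - [0.1045,-0.0617,0.177]
  turn:
    - [0,0,0.183]
    - [0,0,0.183]
    - [0,0,0.183]
    - [0,0,0.183]
    - [0,0,0.183]
  claw: [-1,-1,-1,-1,-1]

```text
clock: 2.6
position: [0.5854, -0.1664, 0.1625]
ee_rot: [0.001, 0.997, -0.077, 0.001]
contact_force: [-0.1, -0.1, 0.2]
width: 0.0854
gripper_force: 0.0
```

Run:
```python
from h import *
d=snap('side','s1.png'); 
im=cv2.imread('pics/s1.png')[120:320,230:470]; cv2.imwrite('pics/s1c.png',cv2.resize(im,None,fx=3,fy=3))
for q in ['pin_top','carriage_arm','stained_block']: print(q,[(np.round(r['point'],4),r['score']) for r in manip.place_of('side',q)[:1]])
go([.5855,-.164,.077])
```

```text
pin_top [(array([ 0.5845, -0.1662,  0.106 ]), 0.72)]
carriage_arm [(array([ 0.5288, -0.1572,  0.0622]), 0.84)]
stained_block [(array([ 0.4868, -0.0578,  0.0084]), 0.85)]
pos [ 0.5856 -0.1656  0.1623] clk 2.8 w 0.08547063870561578 F [ 0.5  0.4 -0.4] tilt [ 0.003 -0.001 -1.   ]
delta [-0.0015 -0.0042  0.2133]
turn [ 0.002 -0.006 -0.006]
```

View pics/s1c.png

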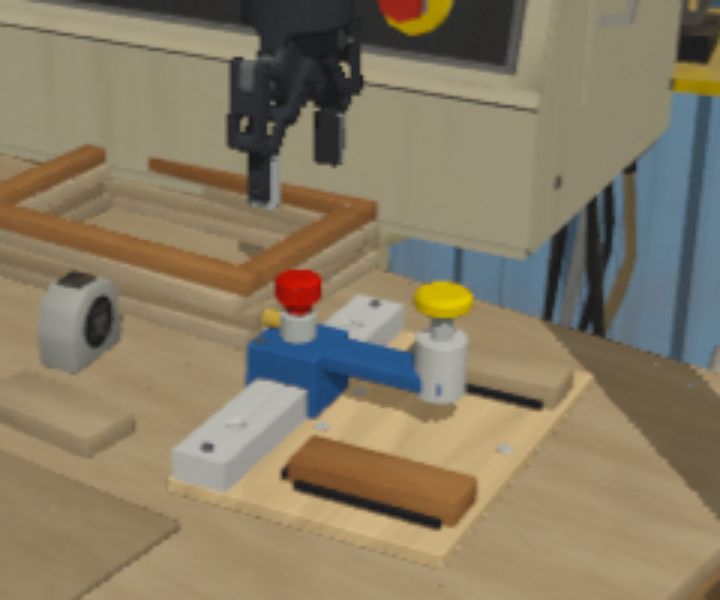

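The crop shows the open fingers at (262,190) and (328,150) straddling the red head at (298,290). Descend and grip.

>>> carry_out:
  delta_pos:
    - [0,0,0.1]
    - [0,0,0.18]
    - [0,0,0.213]
    - [0,0,0.213]
    - [0,0,0.213]
    - [0,0,0.213]
    - [0,0,0.213]
    - [0,0,0.213]
    - [0,0,0.213]
    - [0,0,0.213]
  turn:
    - [0,0,0]
    - [0,0,0]
    - [0,0,0]
    - [0,0,0]
    - [0,0,0]
    - [0,0,0]
    - [0,0,0]
    - [0,0,0]
    - [0,0,0]
    - [0,0,0]
  claw: [-1,-1,-1,-1,1,1,1,1,1,1]
  force: 60

```text
clock: 3.8
position: [0.5863, -0.1646, 0.077]
ee_rot: [-0.0, 0.997, -0.076, 0.001]
contact_force: [-0.1, 2.1, 6.4]
width: 0.032
gripper_force: 59.0
```

>>> carry_out:
  delta_pos:
    - [0,0,-0.015]
    - [0,0,-0.03]
    - [0,0,-0.045]
    - [0,0,-0.055]
    - [0,0,-0.055]
    - [0,0,-0.055]
  turn:
    - [0,0,0]
    - [0,0,0]
    - [0,0,0]
    - [0,0,0]
    - [0,0,0]
    - [0,0,0]
  claw: [1,1,1,1,1,1]

```text
clock: 4.4
position: [0.5861, -0.1648, 0.0978]
ee_rot: [0.0, 0.997, -0.076, 0.001]
contact_force: [3.8, 1.9, 0.3]
width: 0.0317
gripper_force: 62.1
```

Run:
```python
from h import *
d=snap('side','s2.png'); 
im=cv2.imread('pics/s2.png')[120:320,230:470]; cv2.imwrite('pics/s2c.png',cv2.resize(im,None,fx=3,fy=3))
go([.5863+.09*np.sin(np.radians(8.6)),-.1646+.09*np.cos(np.radians(8.6)),.099])
```

```text
pos [ 0.5861 -0.1648  0.0976] clk 4.45 w 0.03205904050590809 F [ 4.5  1.7 -0.9] tilt [ 0.002 -0.    -1.   ]
delta [-2.000e-04 -2.255e-01 -3.500e-03]
turn [-0.    -0.004 -0.005]
```

View pics/s2c.png

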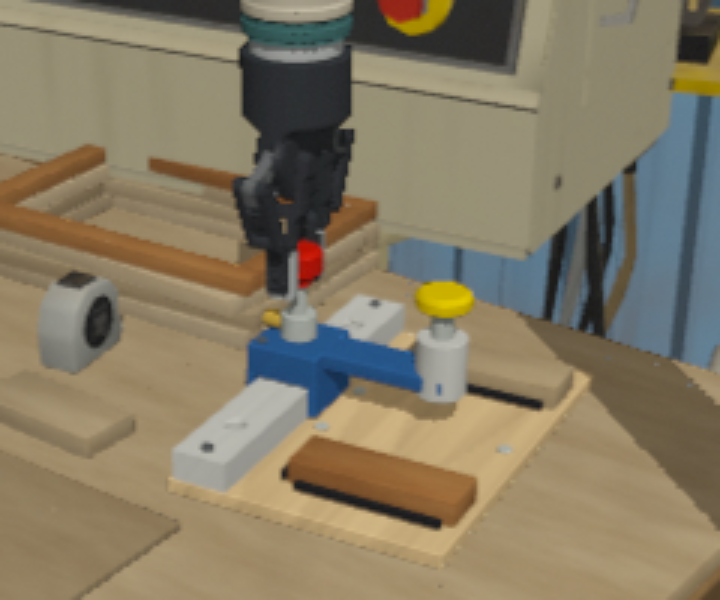

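The pin is up: the red head at (308,262) is clear of the sleeve at (298,320). Next, slide the carriage.

>>> carry_out:
  delta_pos:
    - [0,-0.03,0]
    - [0,-0.07,0]
    - [0,-0.11,0]
    - [0,-0.15,0]
    - [0,-0.19,0]
    - [0,-0.215,0]
    - [0,-0.225,0]
    - [0,-0.225,0]
    - [0,-0.225,0]
  turn:
    - [0,0,0]
    - [0,0,0]
    - [0,0,0]
    - [0,0,0]
    - [0,0,0]
    - [0,0,0]
    - [0,0,0]
    - [0,0,0]
    - [0,0,0]
  claw: [1,1,1,1,1,1,1,1,1]

```text
clock: 5.35
position: [0.5991, -0.0756, 0.0972]
ee_rot: [-0.0, 0.997, -0.076, 0.0]
contact_force: [4.1, 0.4, -1.5]
width: 0.0314
gripper_force: 62.0
```

Run:
```python
from h import *
for c in ['side','top']:
  d=snap(c,c+'3.png')
  for q in ['carriage_arm','marker_top','stained_block','pin_top']: print(c,q,[(np.round(r['point'],4),r['score']) for r in manip.place_of(c,q)[:1]])
im=cv2.imread('pics/side3.png')[120:320,230:470]; cv2.imwrite('pics/s3c.png',cv2.resize(im,None,fx=3,fy=3))
go([.5861+.09*np.sin(np.radians(8.6)),-.1648+.09*np.cos(np.radians(8.6)),.076])
```

```text
side carriage_arm [(array([ 0.5445, -0.0668,  0.0613]), 0.77)]
side marker_top [(array([ 0.4838, -0.0622,  0.1254]), 0.54)]
side stained_block [(array([ 0.4871, -0.0591,  0.0093]), 0.85)]
side pin_top [(array([ 0.5992, -0.0748,  0.1282]), 0.57)]
top carriage_arm [(array([ 0.5402, -0.0654,  0.0603]), 0.98)]
top marker_top [(array([ 0.483 , -0.0602,  0.1185]), 0.62)]
top stained_block [(array([ 0.4882, -0.0578,  0.0168]), 0.67)]
top pin_top [(array([ 0.463 , -0.2352,  0.0139]), 0.34)]
pos [ 0.5991 -0.0757  0.0973] clk 5.85 w 0.03149789191730204 F [ 3.7  0.3 -1.1] tilt [ 0.  0. -1.]
delta [0.0012 0.0001 0.0533]
turn [-0.001 -0.    -0.005]
```

View pics/s3c.png

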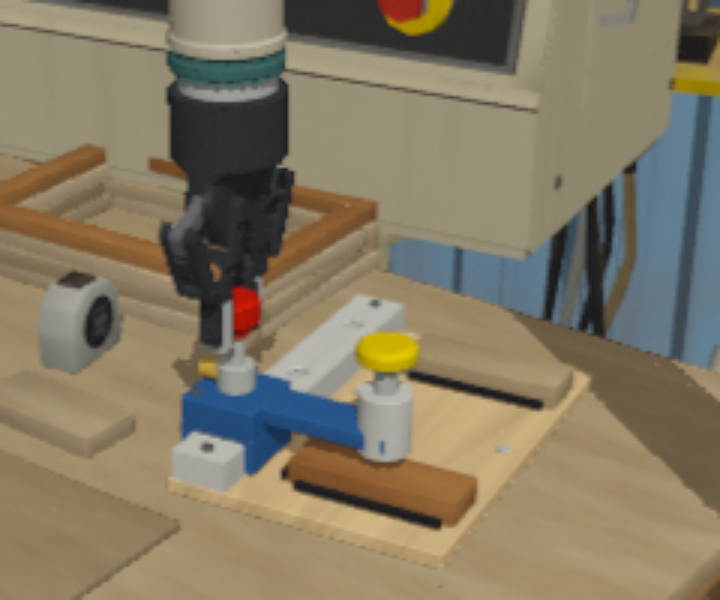

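The carriage is now over the stained block, with the marker at (385,400). Push the pin home.

>>> carry_out:
  delta_pos:
    - [0,0,0.015]
    - [0,0,0.03]
    - [0,0,0.045]
    - [0,0,0.055]
    - [0,0,0.06]
    - [0,0,0.06]
    - [0,0,0.06]
  turn:
    - [0,0,0]
    - [0,0,0]
    - [0,0,0]
    - [0,0,0]
    - [0,0,0]
    - [0,0,0]
    - [0,0,0]
  claw: [1,1,1,1,1,1,1]

```text
clock: 6.55
position: [0.5994, -0.0757, 0.0768]
ee_rot: [0.0, 0.997, -0.076, 0.001]
contact_force: [-3.4, 3.4, 21.0]
width: 0.0316
gripper_force: 63.9
```

Stopped at z 0.0768 with 21 N, the same height as the home grasp, so the pin is home. Release and rise.

>>> carry_out:
  delta_pos:
    - [0,0,0.055]
    - [0,0,0.055]
    - [0,0,0.055]
    - [0,0,0.055]
    - [0,0,-0.05]
    - [0,0,-0.15]
    - [0,0,-0.22]
    - [-0.15,-0.01,-0.22]
    - [-0.283,-0.01,-0.22]
    - [-0.283,-0.01,-0.22]
    - [-0.283,-0.01,-0.22]
  turn:
    - [0,0,0]
    - [0,0,0]
    - [0,0,0]
    - [0,0,0]
    - [0,0,0]
    - [0,0,0]
    - [0,0,0]
    - [0,0,0]
    - [0,0,0]
    - [0,0,0]
    - [0,0,0]
  claw: [-1,-1,-1,-1,-1,-1,-1,1,1,1,1]

```text
clock: 7.65
position: [0.4842, -0.0539, 0.1603]
ee_rot: [-0.0, 0.997, -0.076, -0.002]
contact_force: [0.9, 0.5, 0.4]
width: 0.0281
gripper_force: 0.0
```

Run:
```python
from h import *
d=snap('side','side4.png')
for q in ['marker_top','pin_top']: print(q,[(np.round(r['point'],4),r['score']) for r in manip.place_of('side',q)[:1]])
im=cv2.imread('pics/side4.png')[120:320,230:470]; cv2.imwrite('pics/s4c.png',cv2.resize(im,None,fx=3,fy=3))
go([.485,-.060,.125])
```

```text
marker_top [(array([ 0.4862, -0.0579,  0.126 ]), 0.62)]
pin_top [(array([ 0.5939, -0.0752,  0.107 ]), 0.6)]
pos [ 0.4893 -0.0552  0.1611] clk 7.8 w 0.004528554703411122 F [ 0.7  0.4 -0.4] tilt [ 0.001 -0.    -1.   ]
delta [-0.0088  0.0136  0.0903]
turn [ 0.001 -0.002 -0.005]
```

View pics/s4c.png

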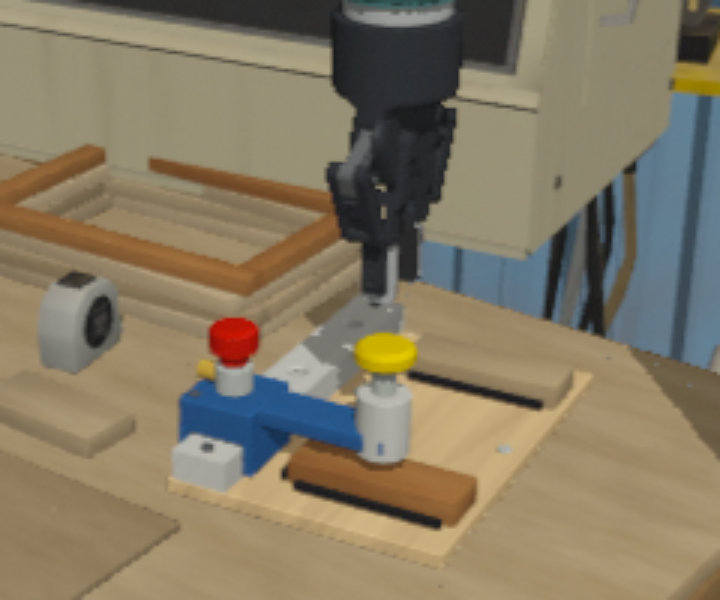

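The pin head is down on its sleeve at (235,345), and the shut fingers are above the cap at (385,353). Press.

>>> carry_out:
  delta_pos:
    - [-0.009,0.01,0.03]
    - [-0.009,0.01,0.08]
    - [-0.009,0.01,0.11]
    - [-0.009,0.01,0.13]
    - [-0.009,0.01,0.145]
    - [-0.009,0.01,0.155]
    - [-0.009,0.01,0.158]
    - [-0.009,0.01,0.158]
    - [-0.009,0.01,0.158]
    - [-0.009,0.01,0.158]
  turn:
    - [0,0,0]
    - [0,0,0]
    - [0,0,0]
    - [0,0,0]
    - [0,0,0]
    - [0,0,0]
    - [0,0,0]
    - [0,0,0]
    - [0,0,0]
    - [0,0,0]
  claw: [1,1,1,1,1,1,1,1,1,1]

```text
clock: 8.8
position: [0.4851, -0.0587, 0.1009]
ee_rot: [0.001, 0.997, -0.076, 0.001]
contact_force: [-6.2, 0.3, 22.9]
width: 0.0001
gripper_force: 11.1
```

It bottomed at 23 N and z 0.101. Lift off.

>>> carry_out:
  delta_pos:
    - [0,0,-0.05]
    - [0,0,-0.15]
    - [0,0,-0.25]
    - [0,0,-0.3]
    - [0,0,-0.3]
    - [0,0,-0.3]
  turn:
    - [0,0,0]
    - [0,0,0]
    - [0,0,0]
    - [0,0,0]
    - [0,0,0]
    - [0,0,0]
  claw: [1,1,1,1,1,1]

```text
clock: 9.4
position: [0.4842, -0.0583, 0.2177]
ee_rot: [0.0, 0.997, -0.076, 0.0]
contact_force: [-1.3, -0.0, 0.0]
width: 0.0001
gripper_force: 0.0
```

Run:
```python
from h import *
d=snap('side','side5.png')
for q in ['marker_top','pin_top','stained_block']: print(q,[(np.round(r['point'],4),r['score']) for r in manip.place_of('side',q)[:1]])
im=cv2.imread('pics/side5.png')[120:320,230:470]; cv2.imwrite('pics/s5c.png',cv2.resize(im,None,fx=3,fy=3))
go([.485,-.060,.125])
```

```text
marker_top [(array([ 0.4858, -0.0573,  0.1227]), 0.78)]
pin_top [(array([ 0.5957, -0.0753,  0.1094]), 0.78)]
stained_block [(array([ 0.4871, -0.0578,  0.0071]), 0.56)]
pos [ 0.4829 -0.0579  0.2164] clk 9.6 w 3.334622005901778e-05 F [ 0.2 -1.1 -0.2] tilt [-0.003  0.001 -1.   ]
delta [0.0067 0.0045 0.2286]
turn [-0.001  0.006 -0.005]
```

View pics/s5c.png

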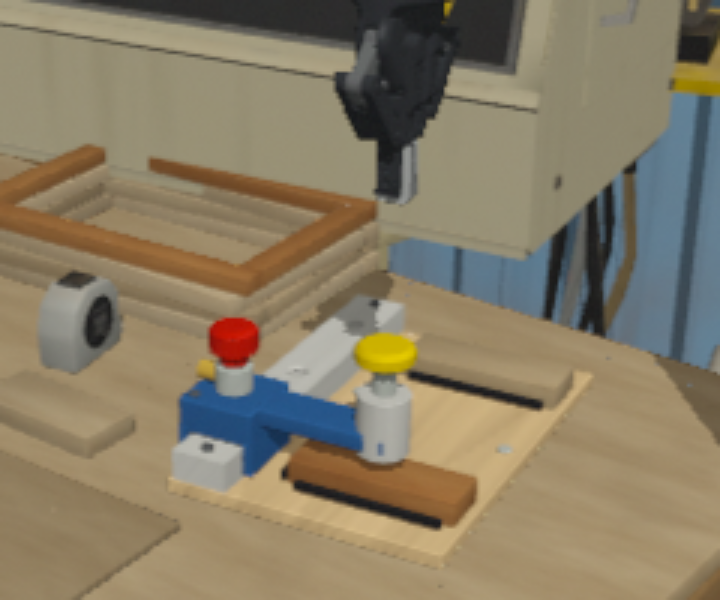

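The plunger is back up at (385,353), the pin is home at (235,340), and both blocks are in their nests.

```bash
python3 -c "from rig import manip; print(manip.sign_off())"
```

```text
the job is handed in; nothing more can be done
None
```

I handed the job in at about 9.6 s on the robot's clock: the carriage is locked over the stained block, the plunger was pressed to its stop there and has sprung back up, and nothing else visibly moved; no verdict was returned.

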